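# Clamp the spoon blank in the carving jig

### The job

On the carving jig, hold the jaw's release bar up and slide the jaw until its sprung cork face presses the walnut spoon blank against the wooden fence; then let the bar down fully into a notch and let go. The blank must end up flat, square and firmly gripped by the spring, the cork face neither slack nor pressed right home. Never squeeze the blank hard enough to bruise it, and leave the other things where they lie.

Things in the scene. Friction and masses are not known exactly. Their poses are not given: they have to be found in the camera images.
- jig: carving jig fixed to the table: pale wooden board 240 (x) by 440 (y) by 22 mm thick. Origin: centre of its underside; z up. The jaw slides along jig +y towards the fence, a wooden block 170 by 20 by 28 mm high screwed across the board beyond the blank. The fence's place differs each time and is not measured: its face towards the jaw is at jig y 50 to 85 mm.
- first_tooth (a point): rounded top (jig x 100, y -120 mm, 14 mm over the board) of the first of 19 upright teeth, 3.4 mm thick, one every 8 mm along jig +y, of the steel rack fixed on the board; notches 8 mm deep between them. On the -y side of this one the rack is plain.
- carriage: plywood carriage of the sliding jaw, 110 (x) by 56 (y) by 36 mm high, at jig x -20 mm. Origin: centre of its underside, on the board's top; axes as the jig's. Travels jig y -160 to +20 mm with about 2 N friction; starts at -160 to -130 mm, its pawl in the plain part of the rack. Unlatched and let go, it is pushed back by the cork's spring.
- jaw_front (a point): point on the carriage, 58 mm ahead (+y) of its origin, 16 mm over the board: front of the sprung cork face (100 wide, 28 mm high) when free. The cork gives way towards the carriage by up to 16 mm: 1 N at first touch, 1 N more per mm; right home (17 N) it is rigid. Blank well gripped at 2 to 15 N; bruised above 22 N.
- release_bar (a joint): height of the release bar over its lowest position, m, 0 to 0.013. 0: down, pawl fully in a notch (or in the plain part); about 0.006: pawl on top of a tooth; above 0.007: pawl clear, carriage slides. A spring presses it down with 4.5 N, 7.5 N at the top. In a notch the carriage has 2 mm play and is else locked both ways.
- bar_grip (a point): mid height of the dark steel release bar, straight over the carriage's origin, 86 mm over the table when down. The bar lies along jig x, 14 mm thick (y), 18 mm high, 19 mm free below it, on thin stems 27 mm to -x and 45 mm to +x of here. It moves only up and down on the carriage. 120 mm to +x its pawl, a thin upright blade, stands over the rack.
- blank: loose walnut spoon blank flat on the board between jaw and fence, about 0.13 kg: straight-sided bowl part 80 (x) by 44 (y) by 20 mm high, round end of radius 22 mm at +x, handle 60 by 18 mm at -x. Origin: centre of the bowl part's underside. Its y lies roughly along the jig's y; the jaw pushes it along and squares it.
- offcut: walnut offcut 34 by 30 by 26 mm on the board behind the fence; leave alone
- spoon: finished small spoon, 115 mm long, on the board behind the fence; leave alone
- sharpener: blue crank pencil sharpener 75 by 55 by 85 mm on the table; leave alone
- gouge: gouge with wooden handle, 200 mm long, lying on the table; leave alone
Things that resemble listed ones, but are neither listed nor needed, are in the scene too. What is shaped like the blank but blue or purple is not meant.

How it is judged:
By the outcome, as a careful person would: the job done as asked, in the order asked, and still so for the second after the job is handed in, with the robot touching nothing.
It also fails if it takes over 51 s, if anything falls off the work surface, if the arm or the gripper's body presses on something with over 40 N, if the wrist force passes 120 N, or if a joint passes its speed limit or range.

### The arm

A 6-joint arm with a two-finger parallel gripper is mounted at the origin on the work surface. World frame = base frame: x ahead of the robot, y to its left, z up, the work surface at z = 0. Lengths are in mm, angles in rad, forces in N, time in s.
With the tool pointing down it reaches from about 350 to 875 mm from the base axis. Payload 4.2 kg.
Tool frame: the origin (TCP) lies midway between the tips of the shut fingers; the grasp point (between the pads) lies 19 mm behind it; z points along the fingers, y is the line along which they close (so a half turn about z gives the same grasp; the last joint's range is limited). The gripper opens to 85 mm and grips with 20 to 120 N. Pads are 22 mm wide; open, the fingers measure 114 mm over their backs; the gripper's body (76 mm by 85 mm) begins 54 mm behind the grasp point. The pads swing forward as they close: fully open they stand 13 mm farther back than shut.
Start: joints at [1.465, 0.385, 0.008, 0, -1.194, -0.259], TCP at [222.944, 583.862, 231.312] pointing down, gripper open.
Joint ranges: [-3.14, 3.14], [-1.21, 2.06], [-1.07, 1.41], [-3.16, 2.05], [-2.99, -0.16], [-3.1, 3.1]. Speed limits (rad/s): [2.79, 2.79, 3.14, 3.14, 3.14, 3.14].

### API

Orientations are given as a unit quaternion [x, y, z, w].
In Python, from bench import arm gives the robot as it stands.
- The arm moves only by the tool send_rows, never from a script. Its argument "targets" is a list of rows, each an object of numbers: "gripper": the gripper command: -1 is fully open, 1 is shut, values between are in proportion; "x", "y", "z": the shift along the tool's x, y, z in cm; "ax", "ay", "az": the turn, a rotation vector about the tool's x, y, z in degrees. A call has 1 to 5 rows; each row shifts and turns the commanded pose from where the row before left it, along the tool's axes as they then stand; what a row does not reach is not made up. A row lasts 1/12 s, in which the tool goes at most 41.7 mm and 7.16 degrees, less where a joint would pass 70% of its speed; a pose out of reach is approached as far as the arm can. A call is refused whole if a number of a shift passes 4.17 or a number of a turn 7.16, either way. A call with a gripper value outside its range is refused whole. The fingers move at their own pace and stop on an object; the grip force is fixed at half the most. Time passes only in rows, so rows that do not move let the fingers close. It gives the time, the measured TCP pose, the force, the opening and the grip force at its end, in the units of the state.
- arm.read_state(): the state, without advancing time (a new reading comes with each control period).
- arm.get_image(name): name is "scene" or "top" or "wrist"; returns (picture, depth): 400x640x3 uint8, red, green, blue; 400x640 float32, mm along the optical axis (not along the pixel's ray), 0 where there is no reading.
- arm.camera_model(name): a dict with "fx", "fy", "cx", "cy" (pixels), "cam_to_world" (4x4, takes a point from camera to world coordinates). Camera axes: x right, y down, z forward; pixel columns grow to the right and rows downward; lengths in mm; the calibration is good to about 2 mm. A picture is of the moment at which its call begins: read the wrist's pose just before it. camera_model takes no time and is no camera call; for the wrist camera it gives the pose at the moment of the call.
- arm.job_done(): hands the job in; it is judged then, once.
Trained networks look in the newest picture that a camera, given by its name, has taken for a name from the list of things; names that differ only in an ending like _2 or _b are one class to them, and where a whole thing is asked for, a point or a joint stands for the part that bears it (a point fixed in the world has none). Each returns a list of dicts, best first, with "score" (0 to 1); they miss things now and then, are a little off and sometimes report something else, mostly with a low value. They report only what shows in the picture. A call takes as long as a camera call. They do not tell look-alikes from the thing itself.
- arm.boxes_of(camera, thing): "rect" ([left, top, width, height] in pixels, round what is visible of it).
The state is a dict: "clock": time; "joints": joint angles; "joint_vel": joint speeds; "joint_efforts": joint torques, N m; "position": TCP position; "ee_rot": TCP orientation; "contact_force": force on the tool from outside, world axes, zero at the start; "wrist_torque": the same for the moment, N m; "gripper_width": finger opening in mm; "grasp_force": force on a finger pad.
Only numpy, scipy, OpenCV 4.12 (cv2) and the standard library are available. Lean on these libraries where they do the work, as an engineer would, in place of code of your own. Each camera call takes 0.05 s, during which the arm holds its last target. There are 200 camera calls.

## Working session

There is one attempt and no reset: what is moved stays moved. The work goes in short steps, Python scripts to look and compute and a tool call to move; the robot and the scene stay as the last step left them, time stands still between calls to the robot, and variables do not carry over. Pictures are saved under pics/ and viewed, at most 10 in all, crops included, and the job is handed in when it is done.

Besides the shell and the picture viewer there is one more tool, called as name(argument=value, ...) on one line, values as JSON. send_rows: Moves the arm, as the interface text tells. Its arguments: {"type":"object","properties":{"targets":{"type":"array"}},"required":["targets"]}

```bash
mkdir -p pics; ls
python3 - <<'E'
from bench import arm
import cv2,numpy as np
for c in("scene","top"):
    p,d=arm.get_image(c); cv2.imwrite(f"pics/{c}0.png",p[:,:,::-1]); np.save(f"pics/{c}0.npy",d)
    m=arm.camera_model(c); print(c,m["fx"],m["cx"],m["cy"],np.round(m["cam_to_world"],3).tolist())
    for t in("jig","carriage","blank","release_bar","sharpener"):
        print(t,[(np.round(b["rect"]).tolist(),round(b["score"],2)) for b in arm.boxes_of(c,t)[:3]])
s=arm.read_state(); print(s)
E
```

```text
pics
scene 395.07534285186375 318.6963429938609 197.1415090753483 [[-0.698, 0.392, -0.6, 1235.322], [0.716, 0.356, -0.601, 757.822], [-0.022, -0.848, -0.529, 715.2], [0.0, 0.0, 0.0, 1.0]]
jig [([253.0, 184.0, 154.0, 102.0], 0.78)]
carriage [([270.0, 182.0, 58.0, 35.0], 0.63)]
blank [([313.0, 207.0, 44.0, 24.0], 0.94), ([272.0, 165.0, 41.0, 9.0], 0.73), ([407.0, 195.0, 35.0, 32.0], 0.56)]
release_bar [([269.0, 183.0, 45.0, 32.0], 0.7)]
sharpener [([206.0, 157.0, 32.0, 35.0], 0.62)]
top 438.8820575467641 321.11598520235634 205.27514585371043 [[0.009, -0.998, 0.068, 438.79], [-1.0, -0.009, -0.004, 81.193], [0.005, -0.068, -0.998, 1234.164], [0.0, 0.0, 0.0, 1.0]]
jig [([234.0, 151.0, 168.0, 101.0], 0.9)]
carriage [([344.0, 164.0, 36.0, 70.0], 0.96)]
blank [([235.0, 280.0, 53.0, 37.0], 0.73), ([307.0, 181.0, 19.0, 59.0], 0.71)]
release_bar [([364.0, 159.0, 15.0, 65.0], 0.72)]
sharpener [([465.0, 150.0, 37.0, 52.0], 0.93)]
{'clock': 0.6, 'joints': array([ 1.46461763e+00,  3.84679614e-01,  7.85245718e-03, -2.41151112e-05,
       -1.19402336e+00, -2.58591781e-01]), 'joint_vel': array([ 0.00035883,  0.00027628, -0.00074613,  0.00089744, -0.00129575,
       -0.00090566]), 'joint_efforts': array([ 3.07645014e-04, -3.91829896e+01,  1.88531077e+01,  4.18885142e+00,
       -3.82601056e-04, -1.83926346e-06]), 'position': array([222.92328174, 583.83594558, 231.30216435]), 'ee_rot': array([ 9.83413061e-01, -1.81380129e-01, -9.11619839e-06,  2.78715506e-05]), 'contact_force': array([-1.14387494, -0.39400335, -0.08619784]), 'wrist_torque': array([-0.01522929,  0.02310275, -0.00274339]), 'grasp_force': 0.0, 'gripper_width': 85.53647573952233}
```

Run:
```python
import cv2
p=cv2.imread("pics/top0.png")[130:330,210:520]
cv2.imwrite("pics/top0c.png",cv2.resize(p,None,fx=2.58,fy=2.58,interpolation=cv2.INTER_CUBIC))
```

```text
(no output)
```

View pics/top0c.png

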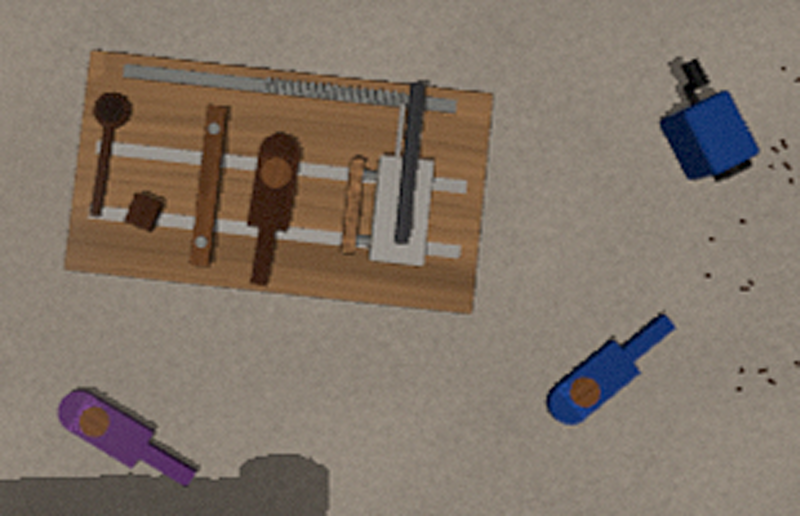

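View pics/scene0.png

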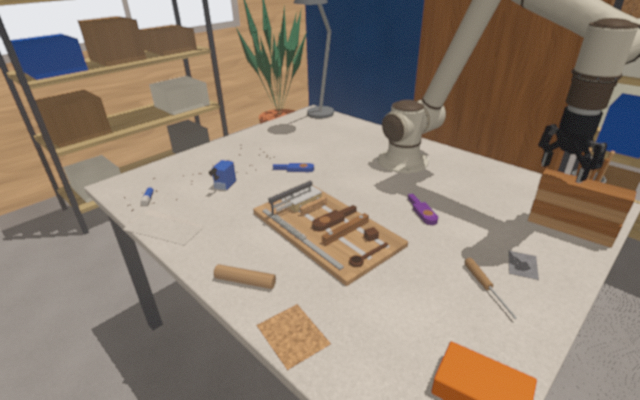

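The top view shows the jig with +y pointing image-left, turned about 6°. The fence is near crop (210,185), the blank near (272,200) and the carriage near (400,210), with the dark bar at (412,165). The scene view agrees with this. Next I fit the jig from depth.

```bash
cat > h.py <<'E'
import numpy as np,cv2
def cloud(d,m):
    v,u=np.indices(d.shape)
    P=np.stack([(u-m["cx"])/m["fx"]*d,(v-m["cy"])/m["fy"]*d,d,np.ones_like(d)],-1)@m["cam_to_world"].T
    P[d<=0]=np.nan
    return P[...,:3]
E
python3 - <<'E'
from bench import arm
from h import *
m=arm.camera_model("top"); P=cloud(np.load("pics/top0.npy"),m)
t=P[320:360,300:400,2]; print("table z",np.nanmedian(P[255:275,300:400,2]))
roi=np.zeros(P.shape[:2],bool); roi[145:258,230:406]=1
def rect(lo,hi,r=roi):
    k=r&(P[...,2]>lo)&(P[...,2]<hi); q=P[k][:,:2].astype(np.float32); return cv2.minAreaRect(q),k.sum()
R,n=rect(10,110); print("board",R,n); 
b=cv2.boxPoints(R[0] and R); print(b)
k=roi&(P[...,2]>15)&(P[...,2]<29);print("board z",np.median(P[k][:,2]))
for th in np.radians([-5.5,-6,-6.5]):
  c=np.array(R[0]); ex=np.array([np.cos(th),np.sin(th)]); ey=np.array([-np.sin(th),np.cos(th)])
  J=np.stack([(P[...,:2]-c)@ex,(P[...,:2]-c)@ey,P[...,2]],-1)
  print("th",th)
  for nm,lo,hi,x0,x1,y0,y1 in(("carr",54,64,-90,50,-200,30),("bar",88,105,-90,150,-210,30),("fence",45,55,-100,80,35,110),("blank",35,48,-110,70,-80,45)):
    q=J[(J[...,2]>lo)&(J[...,2]<hi)&(J[...,0]>x0)&(J[...,0]<x1)&(J[...,1]>y0)&(J[...,1]<y1)&roi]
    print(nm,len(q),np.round(q.min(0),1),np.round(q.max(0),1),np.round(np.median(q,0),1),"slope",np.round(np.polyfit(q[:,0],q[:,1],1)[0],3))
E
```

```text
table z -0.9021760589695305
board ((536.769287109375, 83.46659851074219), (440.63629150390625, 240.44573974609375), 84.27881622314453) 13574
[[ 395.18225  -123.769356]
 [ 634.4303   -147.73883 ]
 [ 678.3563    290.70255 ]
 [ 439.10828   314.67203 ]]
board z 21.18924221535326
th -0.09599310885968812
carr 630 [ -75.7 -158.1   54. ] [ 47.1 -73.   62.9] [ -25.6 -122.4   57.3] slope 0.012
bar 338 [ -56.  -137.5   88.1] [ 108.4 -122.6  100.4] [  25.4 -129.7   93.5] slope -0.005
fence 438 [-99.8  64.3  45. ] [70.  84.6 54.9] [-15.3  74.   49.2] slope -0.004
blank 714 [-110.   -79.8   35.1] [47.1 29.2 47.9] [-17.4   6.3  41.1] slope -0.042
th -0.10471975511965978
carr 630 [ -74.7 -158.6   54. ] [ 48.2 -73.3  62.9] [ -24.5 -122.6   57.3] slope 0.017
bar 338 [ -54.9 -137.1   88.1] [ 109.6 -122.2  100.4] [  26.5 -129.4   93.5] slope 0.003
fence 437 [-99.2  64.1  45. ] [69.4 84.7 54.9] [-15.7  73.8  49.2] slope 0.004
blank 713 [-109.8  -79.9   35.1] [47.1 28.9 47.9] [-17.1   6.   41.1] slope -0.035
th -0.11344640137963143
carr 630 [ -73.7 -159.2   54. ] [ 49.2 -73.6  62.9] [ -23.3 -122.8   57.3] slope 0.023
bar 338 [ -53.7 -137.4   88.1] [ 110.7 -121.3  100.4] [  27.7 -129.1   93.5] slope 0.012
fence 437 [-99.9  63.3  45. ] [68.8 85.1 54.9] [-16.5  73.6  49.2] slope 0.013
blank 711 [-109.8  -79.4   35.1] [47.1 28.5 47.9] [-17.2   5.8  41.1] slope -0.03
```

send_rows(targets=[{"gripper":-1,"az":-7},{"gripper":-1,"az":-7},{"gripper":-1,"az":-1.2},{"gripper":-1,"x":2.0,"y":3.5},{"gripper":-1,"x":2.0,"y":3.5}])

```text
$.targets[0]: bad value
```

send_rows(targets=[{"gripper":-1,"x":2.0,"y":3.5},{"gripper":-1,"x":2.0,"y":3.5},{"gripper":-1,"x":2.0,"y":3.5},{"gripper":-1,"x":2.0,"y":3.5},{"gripper":-1,"x":2.0,"y":3.5}])

```text
$.targets[0]: bad value
```

send_rows(targets=[{"gripper":-1,"x":2.0,"y":3.5},{"gripper":-1,"x":2.0,"y":3.5},{"gripper":-1,"x":2.0,"y":3.5},{"gripper":-1,"x":2.0,"y":3.5},{"gripper":-1,"x":2.0,"y":3.5}])

```text
$.targets[0]: bad value
```

send_rows(targets=[{"gripper":-1,"x":0,"y":0,"z":0,"ax":0,"ay":0,"az":-7},{"gripper":-1,"x":0,"y":0,"z":0,"ax":0,"ay":0,"az":-7},{"gripper":-1,"x":0,"y":0,"z":0,"ax":0,"ay":0,"az":-1.2},{"gripper":-1,"x":2,"y":3.5,"z":0,"ax":0,"ay":0,"az":0},{"gripper":-1,"x":2,"y":3.5,"z":0,"ax":0,"ay":0,"az":0}])

```text
clock: 1.02
position: [255.4, 510.4, 230.3]
ee_rot: [0.999, -0.05, -0.0, 0.0]
contact_force: [0.7, 0.2, -0.8]
gripper_width: 85.2
grasp_force: 0.0
```

send_rows(targets=[{"gripper":-1,"x":2,"y":3.5,"z":0,"ax":0,"ay":0,"az":0},{"gripper":-1,"x":2,"y":3.5,"z":0,"ax":0,"ay":0,"az":0},{"gripper":-1,"x":2,"y":3.5,"z":0,"ax":0,"ay":0,"az":0},{"gripper":-1,"x":2,"y":3.5,"z":0,"ax":0,"ay":0,"az":0},{"gripper":-1,"x":2,"y":3.5,"z":0,"ax":0,"ay":0,"az":0}])

```text
clock: 1.43
position: [338.3, 324.3, 231.6]
ee_rot: [0.999, -0.051, 0.0, -0.0]
contact_force: [0.6, 0.8, 0.4]
gripper_width: 85.4
grasp_force: 0.0
```

send_rows(targets=[{"gripper":-1,"x":2,"y":3.5,"z":0,"ax":0,"ay":0,"az":0},{"gripper":-1,"x":2,"y":3.5,"z":0,"ax":0,"ay":0,"az":0},{"gripper":-1,"x":2,"y":3.5,"z":0,"ax":0,"ay":0,"az":0},{"gripper":-1,"x":2,"y":3.5,"z":0,"ax":0,"ay":0,"az":0},{"gripper":-1,"x":2,"y":3.5,"z":0,"ax":0,"ay":0,"az":0}])

```text
clock: 1.85
position: [420.4, 140.2, 231.9]
ee_rot: [0.999, -0.051, 0.001, -0.0]
contact_force: [0.9, 0.6, 0.3]
gripper_width: 85.5
grasp_force: 0.0
```

Run:
```python
from bench import arm
from h import *
m=arm.camera_model("wrist"); p,d=arm.get_image("wrist"); cv2.imwrite("pics/w1.png",p[:,:,::-1]); np.savez("pics/w1.npz",d=d,p=p,**m)
s=arm.read_state(); print(s["clock"],s["position"],s["ee_rot"])
```

```text
1.9 [421.64483176 135.32247298 231.66558642] [ 9.98550796e-01 -5.38112480e-02  6.81681545e-05  8.07962241e-04]
```

View pics/w1.png

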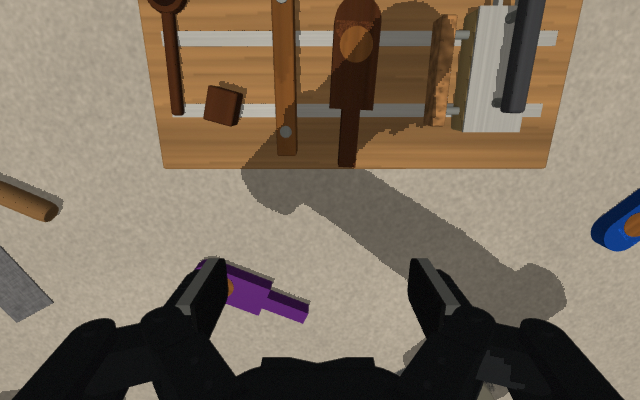

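The wrist view shows the fence at column 272–298 and the blank at 330–380. The cork is at 430–455, the carriage at 465–525 and the bar around (522,50). I measure these from its depth.

```bash
cat >> h.py <<'E'
TH=-0.0998; C=np.array([536.8,83.5]); EX=np.array([np.cos(TH),np.sin(TH)]); EY=np.array([-np.sin(TH),np.cos(TH)])
def jig(P): return np.stack([(P[...,:2]-C)@EX,(P[...,:2]-C)@EY,P[...,2]],-1)
E
cat > meas.py <<'E'
import sys
from h import *
z=np.load(sys.argv[1]); J=jig(cloud(z["d"],z))
v,u=np.indices(z["d"].shape); up=v<200
for nm,lo,hi,x0,x1,y0,y1 in(("carr",55,61,-90,50,-200,30),("bar",90,105,-90,40,-210,30),("fence",47,53,-90,60,35,110),("blank",39,46,-55,20,-80,45),("cork",49,54,-70,30,-115,-10)):
    k=(J[...,2]>lo)&(J[...,2]<hi)&(J[...,0]>x0)&(J[...,0]<x1)&(J[...,1]>y0)&(J[...,1]<y1)&up; q=J[k]
    if len(q)<20: print(nm,len(q)); continue
    f=np.polyfit(q[:,0],q[:,1],1)[0]
    print(nm,len(q),"y pct",np.round(np.percentile(q[:,1],[0,2,50,98,100]),1),"x",np.round([q[:,0].min(),q[:,0].max()],1),"z",round(np.median(q[:,2]),1),"slope",round(f,3))
k=(np.abs(J[...,2]-22)<3)&up
q=J[k]; q=q[(np.abs(q[:,0])<140)&(np.abs(q[:,1])<240)]; print("board",q.min(0).round(1),q.max(0).round(1),np.median(q[:,2]))
E
python3 meas.py pics/w1.npz
```

```text
carr 4883 y pct [-155.7 -150.2 -116.2  -99.2  -98.2] x [-72.5  41.2] z 57.5 slope 0.111
bar 2077 y pct [-134.1 -133.  -125.2 -119.8 -118.8] x [-53.  32.] z 94.1 slope 0.0
fence 3053 y pct [67.2 67.7 77.1 86.7 87.3] x [-90.   43.8] z 49.5 slope -0.0
blank 3764 y pct [-69.9 -69.3   7.7  30.1  32.1] x [-54.7  20. ] z 41.7 slope -0.043
cork 1898 y pct [-100.6  -99.8  -76.7  -69.1  -68.7] x [-69.9  30. ] z 51.4 slope 0.0
board [-117.7 -217.2   19. ] [ 51.4 222.7  25. ] 21.596802090641347
```

send_rows(targets=[{"gripper":-1,"x":2,"y":3.3,"z":0,"ax":0,"ay":0,"az":0},{"gripper":-1,"x":2,"y":3.3,"z":0,"ax":0,"ay":0,"az":0},{"gripper":-1,"x":2,"y":3.3,"z":0,"ax":0,"ay":0,"az":0},{"gripper":-1,"x":2,"y":3.3,"z":0,"ax":0,"ay":0,"az":0},{"gripper":-1,"x":2,"y":3.3,"z":0,"ax":0,"ay":0,"az":-0.4}])

```text
clock: 2.32
position: [503.7, -33.8, 231.7]
ee_rot: [0.999, -0.047, 0.0, -0.0]
contact_force: [0.6, 0.3, 0.2]
gripper_width: 85.5
grasp_force: 0.0
```

send_rows(targets=[{"gripper":-1,"x":0,"y":0,"z":2,"ax":0,"ay":0,"az":0},{"gripper":-1,"x":0,"y":0,"z":2,"ax":0,"ay":0,"az":0},{"gripper":-1,"x":0,"y":0,"z":0,"ax":0,"ay":0,"az":0},{"gripper":-1,"x":0,"y":0,"z":0,"ax":0,"ay":0,"az":0}])

```text
clock: 2.65
position: [502.7, -32.4, 190.9]
ee_rot: [0.999, -0.047, -0.001, 0.001]
contact_force: [0.3, -0.2, 1.0]
gripper_width: 85.5
grasp_force: 0.0
```

```bash
cat > snap.py <<'E'
import sys
from bench import arm
from h import *
n=sys.argv[1]; m=arm.camera_model("wrist"); p,d=arm.get_image("wrist"); cv2.imwrite(f"pics/{n}.png",p[:,:,::-1]); np.savez(f"pics/{n}.npz",d=d,p=p,**m)
s=arm.read_state(); print(s["clock"],s["position"].round(1),"jig",jig(s["position"]).round(1),"x-angle",np.degrees(2*np.arctan2(s["ee_rot"][1],s["ee_rot"][0])).round(2),s["ee_rot"].round(4),s["contact_force"].round(1),s["gripper_width"])
E
python3 snap.py w2; python3 meas.py pics/w2.npz
```

```text
2.7 [503.5 -31.9 192. ] jig [ -21.6 -118.2  192. ] x-angle -5.32 [ 9.989e-01 -4.640e-02  3.000e-04  2.000e-04] [ 0.9  0.8 -0.4] 85.6392730660341
carr 3552 y pct [-155.3 -154.4 -119.2 -100.   -99.2] x [-31.5  49.6] z 57.6 slope 0.004
bar 1373 y pct [-134.3 -133.9 -127.2 -120.7 -120.2] x [-20.2  39.9] z 94.3 slope -0.0
fence 2431 y pct [65.9 66.9 75.7 86.1 87.4] x [-35.   59.8] z 49.5 slope -0.005
blank 2795 y pct [-15.2 -13.6   8.   29.8  31.7] x [-37.5  20. ] z 41.7 slope -0.052
cork 1054 y pct [-83.4 -83.  -76.5 -69.6 -69.2] x [-33.9  29.8] z 51.4 slope -0.001
board [ -44.8 -217.    19. ] [122.  213.4  25. ] 21.601784867958827
```

View pics/w2.png

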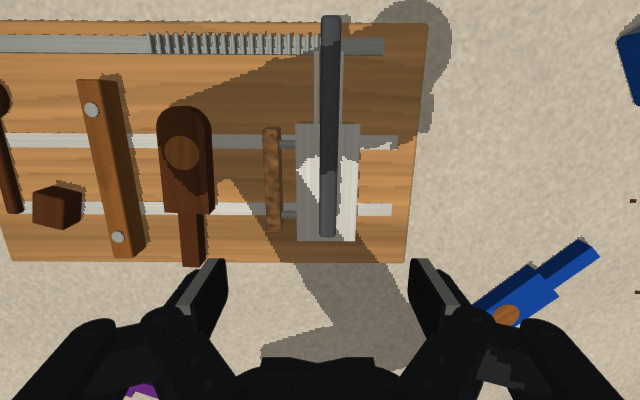

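The wrist view shows the bar as a vertical dark strip at columns 320–340, the rack teeth from column 150 to about 318 in rows 35–52, and the fence's jaw-side face near column 105–145. I use the tooth positions as a ruler for the fence.

Run:
```python
from h import *
z=np.load("pics/w2.npz"); J=jig(cloud(z["d"],z)); 
k=(J[...,2]>33)&(J[...,2]<40)&(J[...,0]>92)&(J[...,0]<115)&(J[...,1]>-125)&(J[...,1]<60)
q=J[k]; print(len(q),q.min(0),q.max(0))
h,e=np.histogram(q[:,1],np.arange(-126,40,1.0)); print([(int(a),int(b)) for a,b in zip(e,h)])
ys=np.sort(q[:,1]); 
best=max((np.abs(np.exp(2j*np.pi*ys/8).sum()),) for _ in [0]); print("phase y mod 8:",np.angle(np.exp(2j*np.pi*ys/8).mean())*8/2/np.pi, best[0]/len(ys))
```

```text
1678 [  93.32914338 -118.82591792   33.00159854] [110.62164929  28.61049134  38.80574206]
[(-126, 0), (-125, 0), (-124, 0), (-123, 0), (-122, 0), (-121, 0), (-120, 0), (-119, 14), (-118, 36), (-117, 17), (-116, 0), (-115, 0), (-114, 0), (-113, 0), (-112, 0), (-111, 21), (-110, 22), (-109, 21), (-108, 19), (-107, 0), (-106, 0), (-105, 0), (-104, 0), (-103, 21), (-102, 22), (-101, 22), (-100, 20), (-99, 0), (-98, 0), (-97, 0), (-96, 0), (-95, 22), (-94, 30), (-93, 27), (-92, 5), (-91, 0), (-90, 0), (-89, 0), (-88, 1), (-87, 27), (-86, 27), (-85, 23), (-84, 8), (-83, 0), (-82, 0), (-81, 0), (-80, 0), (-79, 28), (-78, 26), (-77, 23), (-76, 11), (-75, 0), (-74, 0), (-73, 0), (-72, 0), (-71, 28), (-70, 28), (-69, 20), (-68, 8), (-67, 0), (-66, 0), (-65, 0), (-64, 1), (-63, 29), (-62, 25), (-61, 23), (-60, 9), (-59, 0), (-58, 0), (-57, 0), (-56, 1), (-55, 30), (-54, 29), (-53, 22), (-52, 7), (-51, 0), (-50, 0), (-49, 0), (-48, 2), (-47, 36), (-46, 26), (-45, 21), (-44, 5), (-43, 0), (-42, 0), (-41, 0), (-40, 7), (-39, 29), (-38, 26), (-37, 23), (-36, 5), (-35, 0), (-34, 0), (-33, 0), (-32, 6), (-31, 29), (-30, 28), (-29, 23), (-28, 3), (-27, 0), (-26, 0), (-25, 0), (-24, 4), (-23, 32), (-22, 31), (-21, 19), (-20, 3), (-19, 0), (-18, 0), (-17, 0), (-16, 7), (-15, 30), (-14, 35), (-13, 17), (-12, 6), (-11, 0), (-10, 0), (-9, 0), (-8, 6), (-7, 34), (-6, 29), (-5, 22), (-4, 3), (-3, 0), (-2, 0), (-1, 0), (0, 6), (1, 32), (2, 32), (3, 19), (4, 7), (5, 0), (6, 0), (7, 0), (8, 7), (9, 41), (10, 24), (11, 19), (12, 4), (13, 0), (14, 0), (15, 0), (16, 9), (17, 31), (18, 31), (19, 21), (20, 2), (21, 0), (22, 0), (23, 0), (24, 8), (25, 38), (26, 26), (27, 17), (28, 4), (29, 0), (30, 0), (31, 0), (32, 0), (33, 0), (34, 0), (35, 0), (36, 0), (37, 0), (38, 0)]
phase y mod 8: 2.4507147585526394 0.7250198672995881
```

send_rows(targets=[{"gripper":-1,"x":0.1,"y":0.4,"z":3,"ax":0,"ay":0,"az":0.2},{"gripper":-1,"x":0,"y":0.4,"z":3,"ax":0,"ay":0,"az":0.2},{"gripper":-1,"x":0,"y":0.2,"z":2,"ax":0,"ay":0,"az":0},{"gripper":-1,"x":0,"y":0,"z":0,"ax":0,"ay":0,"az":0}])

```text
clock: 3.03
position: [501.1, -41.9, 109.0]
ee_rot: [0.999, -0.05, -0.003, 0.001]
contact_force: [-0.1, 0.4, -0.3]
gripper_width: 85.4
grasp_force: 0.0
```

```bash
python3 snap.py w3; python3 meas.py pics/w3.npz
```

```text
3.0833 [502.9 -41.7 111.2] jig [ -21.2 -128.   111.2] x-angle -5.67 [ 9.988e-01 -4.940e-02 -9.000e-04  4.000e-04] [ 0.3 -0.1  0.9] 85.68206380992301
carr 4468 y pct [-155.3 -154.4 -135.8 -100.1  -99.1] x [-6.3 49.6] z 57.5 slope -0.015
bar 1793 y pct [-134.2 -134.  -127.3 -120.5 -120.2] x [ 5.1 40. ] z 94.3 slope 0.005
fence 1621 y pct [65.6 66.4 70.7 82.8 86.6] x [-9.1 57. ] z 49.4 slope -0.146
blank 2917 y pct [-15.3 -14.2   6.9  29.1  30.5] x [-11.7  20. ] z 41.8 slope -0.053
cork 1232 y pct [-83.4 -83.1 -76.8 -69.8 -69.2] x [-8.4 30. ] z 51.5 slope -0.002
board [ -18.  -216.9   19. ] [116.3  86.7  25. ] 21.6145440717939
```

send_rows(targets=[{"gripper":-1,"x":0.1,"y":0,"z":2,"ax":0,"ay":0,"az":0},{"gripper":-1,"x":0,"y":0,"z":1.6,"ax":0,"ay":0,"az":0},{"gripper":-1,"x":0,"y":0,"z":0.8,"ax":0,"ay":0,"az":0},{"gripper":0,"x":0,"y":0,"z":0,"ax":0,"ay":0,"az":0},{"gripper":0.4,"x":0,"y":0,"z":0,"ax":0,"ay":0,"az":0}])

```text
clock: 3.5
position: [505.4, -41.7, 68.8]
ee_rot: [0.999, -0.049, 0.001, -0.0]
contact_force: [-1.0, -1.2, -0.2]
gripper_width: 64.0
grasp_force: 0.0
```

send_rows(targets=[{"gripper":0.5,"x":0,"y":0,"z":0,"ax":0,"ay":0,"az":0},{"gripper":0.6,"x":0,"y":0,"z":0,"ax":0,"ay":0,"az":0},{"gripper":0.7,"x":0,"y":0,"z":0,"ax":0,"ay":0,"az":0},{"gripper":1,"x":0,"y":0,"z":0,"ax":0,"ay":0,"az":0},{"gripper":1,"x":0,"y":0,"z":0,"ax":0,"ay":0,"az":0}])

```text
clock: 3.92
position: [504.7, -42.1, 68.2]
ee_rot: [0.999, -0.05, 0.001, -0.0]
contact_force: [-1.3, 0.6, 5.4]
gripper_width: 12.7
grasp_force: 59.3
```

send_rows(targets=[{"gripper":1,"x":0,"y":0,"z":0,"ax":0,"ay":0,"az":0},{"gripper":1,"x":0,"y":0,"z":0,"ax":0,"ay":0,"az":0},{"gripper":1,"x":0,"y":0,"z":0,"ax":0,"ay":0,"az":0},{"gripper":1,"x":0,"y":0,"z":0,"ax":0,"ay":0,"az":0}])

```text
clock: 4.25
position: [504.7, -42.1, 68.2]
ee_rot: [0.999, -0.05, 0.001, -0.0]
contact_force: [-2.1, 1.6, 5.3]
gripper_width: 12.6
grasp_force: 59.5
```

```bash
python3 snap.py w4; python3 meas.py pics/w4.npz
```

```text
4.3 [504.7 -42.1  68.2] jig [ -19.4 -128.2   68.2] x-angle -5.69 [ 9.988e-01 -4.960e-02  7.000e-04 -1.000e-04] [-1.5  1.2  5.4] 12.712517927355028
carr 4269 y pct [-156.5 -155.6 -119.3 -101.2 -100.3] x [10.4 49.7] z 57.5 slope -0.002
bar 1628 y pct [-135.4 -135.  -128.3 -121.6 -121.3] x [21.4 40. ] z 94.3 slope 0.001
fence 0
blank 2036 y pct [-15.7 -14.7   6.4  28.6  30.4] x [ 5.1 20. ] z 41.8 slope -0.016
cork 1064 y pct [-84.6 -84.3 -78.1 -71.  -70.4] x [ 8.5 30. ] z 51.5 slope 0.001
board [  -1.  -216.7   19. ] [109.8  69.   25. ] 21.62331303027281
```

send_rows(targets=[{"gripper":1,"x":0,"y":0,"z":-0.4,"ax":0,"ay":0,"az":0},{"gripper":1,"x":0,"y":0,"z":-0.4,"ax":0,"ay":0,"az":0},{"gripper":1,"x":0,"y":0,"z":-0.4,"ax":0,"ay":0,"az":0},{"gripper":1,"x":0,"y":0,"z":0,"ax":0,"ay":0,"az":0},{"gripper":1,"x":0,"y":0,"z":0,"ax":0,"ay":0,"az":0}])

```text
clock: 4.72
position: [504.6, -42.1, 79.1]
ee_rot: [0.999, -0.05, 0.001, -0.0]
contact_force: [4.7, -0.4, -9.3]
gripper_width: 13.0
grasp_force: 58.4
```

```bash
python3 snap.py w5; python3 meas.py pics/w5.npz|grep -E "bar|carr"
```

```text
4.7667 [504.6 -42.1  79.1] jig [ -19.5 -128.1   79.1] x-angle -5.71 [ 9.988e-01 -4.980e-02  4.000e-04 -2.000e-04] [ 4.4 -0.1 -7.6] 13.096991430775931
carr 3997 y pct [-156.6 -155.6 -118.8 -101.2 -100.2] x [ 7.  49.9] z 57.5 slope -0.008
bar 721 y pct [-135.4 -135.2 -128.6 -121.5 -121.4] x [21.5 39.9] z 104.5 slope 0.025
```

send_rows(targets=[{"gripper":1,"x":0,"y":-0.5,"z":0,"ax":0,"ay":0,"az":0},{"gripper":1,"x":0,"y":-1,"z":0,"ax":0,"ay":0,"az":0},{"gripper":1,"x":0,"y":-1,"z":0,"ax":0,"ay":0,"az":0},{"gripper":1,"x":0,"y":-1,"z":0,"ax":0,"ay":0,"az":0},{"gripper":1,"x":0,"y":-0.5,"z":0,"ax":0,"ay":0,"az":0}])

```text
clock: 5.18
position: [508.6, -2.1, 79.1]
ee_rot: [0.999, -0.05, 0.0, 0.0]
contact_force: [5.5, -3.4, -7.2]
gripper_width: 12.9
grasp_force: 58.8
```

send_rows(targets=[{"gripper":1,"x":0,"y":-0.4,"z":0,"ax":0,"ay":0,"az":0},{"gripper":1,"x":0,"y":-0.4,"z":0,"ax":0,"ay":0,"az":0},{"gripper":1,"x":0,"y":-0.4,"z":0,"ax":0,"ay":0,"az":0},{"gripper":1,"x":0,"y":-0.4,"z":0,"ax":0,"ay":0,"az":0},{"gripper":1,"x":0,"y":-0.4,"z":0,"ax":0,"ay":0,"az":0}])

```text
clock: 5.6
position: [510.6, 17.1, 79.1]
ee_rot: [0.999, -0.05, 0.0, 0.0]
contact_force: [5.3, -4.7, -8.6]
gripper_width: 12.9
grasp_force: 58.8
```

send_rows(targets=[{"gripper":1,"x":0,"y":-0.4,"z":0,"ax":0,"ay":0,"az":0},{"gripper":1,"x":0,"y":-0.4,"z":0,"ax":0,"ay":0,"az":0},{"gripper":1,"x":0,"y":-0.4,"z":0,"ax":0,"ay":0,"az":0},{"gripper":1,"x":0,"y":-0.4,"z":0,"ax":0,"ay":0,"az":0},{"gripper":1,"x":0,"y":-0.4,"z":0,"ax":0,"ay":0,"az":0}])

```text
clock: 6.02
position: [512.5, 36.8, 79.1]
ee_rot: [0.999, -0.05, 0.0, 0.001]
contact_force: [6.2, -4.4, -7.7]
gripper_width: 13.1
grasp_force: 58.8
```

```bash
python3 snap.py w6; python3 meas.py pics/w6.npz
```

```text
6.0667 [512.6  37.5  79. ] jig [-19.5 -48.2  79. ] x-angle -5.68 [ 9.988e-01 -4.960e-02  2.000e-04  4.000e-04] [ 5.7 -2.1 -8. ] 12.780518634839696
carr 4035 y pct [-77.3 -76.4 -39.6 -22.  -21.1] x [ 6.9 49.9] z 57.5 slope 0.005
bar 703 y pct [-56.2 -56.  -49.3 -42.3 -42.2] x [21.4 39.9] z 104.4 slope 0.017
fence 3809 y pct [66.  67.1 75.6 86.1 87.9] x [ 4.3 59.6] z 49.6 slope -0.007
blank 1974 y pct [-18.8 -16.7  24.7  44.1  45. ] x [ 2.1 20. ] z 42.1 slope -0.849
cork 0
board [  -4.5 -217.5   19. ] [112.6 163.3  25. ] 21.617948763491256
```

View pics/w6.png

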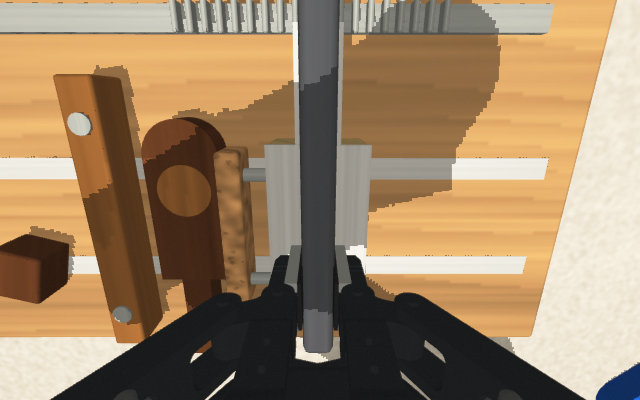

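The wrist view shows the cork (230,210) against the blank (185,200) and still a gap to the fence on the left. The bar is clear of the teeth. I continue slowly.

send_rows(targets=[{"gripper":1,"x":0,"y":-0.3,"z":0,"ax":0,"ay":0,"az":0},{"gripper":1,"x":0,"y":-0.2,"z":0,"ax":0,"ay":0,"az":0},{"gripper":1,"x":0,"y":-0.2,"z":0,"ax":0,"ay":0,"az":0},{"gripper":1,"x":0,"y":-0.2,"z":0,"ax":0,"ay":0,"az":0},{"gripper":1,"x":0,"y":-0.2,"z":0,"ax":0,"ay":0,"az":0}])

```text
clock: 6.48
position: [513.6, 47.7, 79.1]
ee_rot: [0.999, -0.05, 0.0, 0.001]
contact_force: [5.6, -4.2, -8.5]
gripper_width: 12.7
grasp_force: 58.8
```

send_rows(targets=[{"gripper":1,"x":0,"y":-0.2,"z":0,"ax":0,"ay":0,"az":0},{"gripper":1,"x":0,"y":-0.2,"z":0,"ax":0,"ay":0,"az":0},{"gripper":1,"x":0,"y":-0.2,"z":0,"ax":0,"ay":0,"az":0},{"gripper":1,"x":0,"y":0,"z":0,"ax":0,"ay":0,"az":0},{"gripper":1,"x":0,"y":0,"z":0,"ax":0,"ay":0,"az":0}])

```text
clock: 6.9
position: [514.2, 53.7, 79.0]
ee_rot: [0.999, -0.05, 0.0, 0.001]
contact_force: [6.0, -3.2, -7.5]
gripper_width: 12.8
grasp_force: 58.8
```

```bash
python3 snap.py w7; python3 meas.py pics/w7.npz
python3 - <<'E'
from h import *
z=np.load("pics/w7.npz"); J=jig(cloud(z["d"],z)); 
k=(J[...,2]>33)&(J[...,2]<40)&(J[...,0]>92)&(J[...,0]<115)&(J[...,1]>-125)&(J[...,1]<60)
ys=J[k][:,1]; print(len(ys),"tooth phase",np.angle(np.exp(2j*np.pi*ys/8).mean())*8/2/np.pi)
E
```

```text
6.95 [514.2  53.6  79. ] jig [-19.5 -32.   79. ] x-angle -5.7 [ 9.988e-01 -4.970e-02  1.000e-04  5.000e-04] [ 4.5 -4.  -8.5] 13.274548404092629
carr 4034 y pct [-60.4 -59.5 -22.6  -5.   -4. ] x [ 7.1 49.9] z 57.5 slope 0.004
bar 738 y pct [-39.2 -39.  -32.7 -25.3 -25.2] x [21.8 40. ] z 104.5 slope 0.002
fence 3774 y pct [66.2 67.  75.8 86.2 87.3] x [ 4.3 59.6] z 49.6 slope -0.006
blank 1214 y pct [-1.8 -0.6 32.6 44.6 45. ] x [ 1.9 20. ] z 42.1 slope -0.86
cork 0
board [  -4.5 -217.4   19.1] [112.6 180.4  25. ] 21.627010614207194
3607 tooth phase 2.9875719895655712
```

View pics/w7.png

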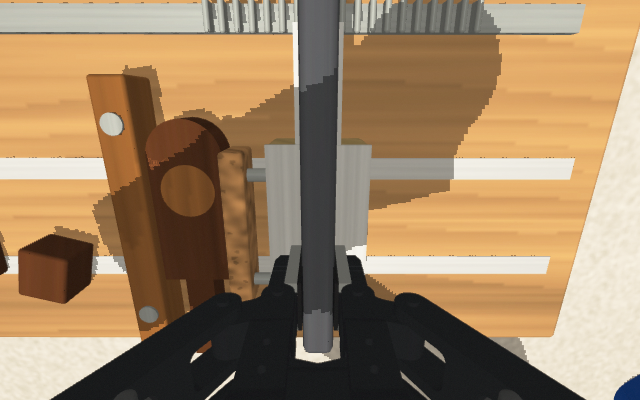

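The wrist view shows the blank now meeting the fence near column 150, with the cork behind it at (237,220). One more short step reaches the chosen notch.

send_rows(targets=[{"gripper":1,"x":0,"y":-0.2,"z":0,"ax":0,"ay":0,"az":0},{"gripper":1,"x":0,"y":-0.2,"z":0,"ax":0,"ay":0,"az":0},{"gripper":1,"x":0,"y":-0.2,"z":0,"ax":0,"ay":0,"az":0},{"gripper":1,"x":0,"y":-0.1,"z":0,"ax":0,"ay":0,"az":0},{"gripper":1,"x":0,"y":0,"z":0,"ax":0,"ay":0,"az":0}])

```text
clock: 7.37
position: [514.7, 59.1, 79.0]
ee_rot: [0.999, -0.05, -0.0, 0.002]
contact_force: [7.6, -10.5, -8.7]
gripper_width: 12.5
grasp_force: 58.9
```

send_rows(targets=[{"gripper":1,"x":0,"y":0,"z":0,"ax":0,"ay":0,"az":0},{"gripper":1,"x":0,"y":0,"z":0,"ax":0,"ay":0,"az":0}])

```text
clock: 7.53
position: [514.7, 59.1, 79.0]
ee_rot: [0.999, -0.05, -0.0, 0.002]
contact_force: [6.5, -9.9, -8.2]
gripper_width: 13.2
grasp_force: 58.9
```

```bash
cat > ph.py <<'E'
import sys
from h import *
z=np.load(sys.argv[1]); J=jig(cloud(z["d"],z)); 
k=(J[...,2]>34)&(J[...,2]<40)&(J[...,0]>92)&(J[...,0]<112)&(J[...,1]>-125)&(J[...,1]<60)
ys=J[k][:,1]; i=np.round((ys-2.6)/8)
print("teeth",[(int(a)*8,round(ys[i==a].min(),1),round(ys[i==a].max(),1)) for a in np.unique(i)])
c=J[(J[...,2]>44)&(J[...,2]<55)&(J[...,0]>5)&(J[...,0]<30)&(J[...,1]>0)&(J[...,1]<50)]
if len(c): print("cork front",np.percentile(c[:,1],[1,50,99,100]).round(1))
E
python3 snap.py w8; python3 meas.py pics/w8.npz; python3 ph.py pics/w8.npz;python3 ph.py pics/w7.npz
```

```text
7.5833 [514.7  59.1  79. ] jig [-19.5 -26.4  79. ] x-angle -5.71 [ 9.988e-01 -4.980e-02 -3.000e-04  1.500e-03] [ 8.2 -9.7 -9.1] 12.776526348180631
carr 4057 y pct [-54.9 -54.1 -17.2   0.3   1.3] x [ 6.9 49.9] z 57.5 slope 0.014
bar 755 y pct [-33.8 -33.7 -26.8 -20.  -19.8] x [21.6 40. ] z 104.5 slope -0.023
fence 3751 y pct [66.4 67.2 75.9 86.1 87.3] x [ 4.2 60. ] z 49.6 slope -0.006
blank 1115 y pct [ 3.7  4.8 33.5 44.5 45. ] x [ 1.7 20. ] z 42.0 slope -0.456
cork 0
board [  -4.8 -217.5   19. ] [112.5 185.2  25. ] 21.616079758236737
teeth [(-120, np.float64(-118.7), np.float64(-114.4)), (-112, np.float64(-110.6), np.float64(-106.9)), (-104, np.float64(-102.8), np.float64(-99.0)), (-96, np.float64(-94.7), np.float64(-91.0)), (-88, np.float64(-86.6), np.float64(-83.0)), (-80, np.float64(-78.8), np.float64(-75.0)), (-72, np.float64(-70.7), np.float64(-67.2)), (-64, np.float64(-62.7), np.float64(-59.0)), (-56, np.float64(-54.8), np.float64(-51.3)), (-48, np.float64(-46.8), np.float64(-43.4)), (-40, np.float64(-38.7), np.float64(-38.4)), (-16, np.float64(-15.0), np.float64(-11.6)), (-8, 
[... 325 characters left out ...]
(-106.9)), (-104, np.float64(-102.7), np.float64(-98.9)), (-96, np.float64(-94.8), np.float64(-90.9)), (-88, np.float64(-86.8), np.float64(-83.0)), (-80, np.float64(-78.7), np.float64(-75.2)), (-72, np.float64(-70.8), np.float64(-67.2)), (-64, np.float64(-62.8), np.float64(-59.2)), (-56, np.float64(-54.8), np.float64(-51.4)), (-48, np.float64(-46.8), np.float64(-43.3)), (-24, np.float64(-21.5), np.float64(-19.8)), (-16, np.float64(-15.0), np.float64(-11.5)), (-8, np.float64(-7.0), np.float64(-3.5)), (0, np.float64(0.8), np.float64(4.4)), (8, np.float64(8.8), np.float64(12.5)), (16, np.float64(16.9), np.float64(20.4)), (24, np.float64(24.7), np.float64(28.4))]
cork front [ 2.7 15.  22.8 42.5]
```

Relative to the teeth the carriage is at about −29.6 mm with the cork compressed about 8 mm, and the force of about 10 N agrees. It needs 1.6 mm more to reach the centre of the −28 notch, then the bar goes down.

send_rows(targets=[{"gripper":1,"x":0,"y":-0.2,"z":0,"ax":0,"ay":0,"az":0},{"gripper":1,"x":0,"y":0,"z":0,"ax":0,"ay":0,"az":0},{"gripper":1,"x":0,"y":0,"z":0,"ax":0,"ay":0,"az":0},{"gripper":1,"x":0,"y":0,"z":0,"ax":0,"ay":0,"az":0}])

```text
clock: 7.92
position: [514.8, 60.8, 79.0]
ee_rot: [0.999, -0.05, -0.0, 0.002]
contact_force: [7.4, -11.1, -8.6]
gripper_width: 13.0
grasp_force: 58.9
```

```bash
python3 snap.py w9; python3 meas.py pics/w9.npz|grep bar;python3 ph.py pics/w9.npz|tail -1
```

```text
7.9667 [514.9  60.8  79. ] jig [-19.6 -24.8  79. ] x-angle -5.71 [ 9.988e-01 -4.980e-02 -4.000e-04  1.800e-03] [  8.9 -11.2  -8.5] 13.080502486240345
bar 783 y pct [-32.2 -32.1 -25.1 -18.4 -18.2] x [21.3 39.9] z 104.4 slope -0.028
cork front [ 9.1 15.3 23.  39.1]
```

send_rows(targets=[{"gripper":1,"x":0,"y":0,"z":0.3,"ax":0,"ay":0,"az":0},{"gripper":1,"x":0,"y":0,"z":0.3,"ax":0,"ay":0,"az":0},{"gripper":1,"x":0,"y":0,"z":0.2,"ax":0,"ay":0,"az":0},{"gripper":1,"x":0,"y":0,"z":0,"ax":0,"ay":0,"az":0},{"gripper":1,"x":0,"y":0,"z":0,"ax":0,"ay":0,"az":0}])

```text
clock: 8.38
position: [514.9, 60.7, 71.2]
ee_rot: [0.999, -0.05, -0.0, 0.002]
contact_force: [7.1, -10.8, -6.8]
gripper_width: 13.2
grasp_force: 59.2
```

send_rows(targets=[{"gripper":1,"x":0,"y":0,"z":0.2,"ax":0,"ay":0,"az":0},{"gripper":1,"x":0,"y":0,"z":0.1,"ax":0,"ay":0,"az":0},{"gripper":1,"x":0,"y":0,"z":0,"ax":0,"ay":0,"az":0},{"gripper":1,"x":0,"y":0,"z":0,"ax":0,"ay":0,"az":0}])

```text
clock: 8.72
position: [514.9, 60.8, 68.4]
ee_rot: [0.999, -0.05, -0.0, 0.002]
contact_force: [7.4, -9.9, -5.8]
gripper_width: 13.0
grasp_force: 59.4
```

```bash
python3 snap.py w10; python3 meas.py pics/w10.npz|grep bar;python3 ph.py pics/w10.npz|tail -1
```

```text
8.7667 [514.9  60.8  68.4] jig [-19.6 -24.8  68.4] x-angle -5.7 [ 9.988e-01 -4.970e-02 -4.000e-04  1.800e-03] [  6.8 -11.   -6.3] 12.961098936701314
bar 1636 y pct [-32.2 -31.9 -25.1 -18.5 -18.2] x [21.5 40. ] z 94.5 slope 0.002
cork front [ 9.1 15.2 22.9 49.1]
```

send_rows(targets=[{"gripper":1,"x":0,"y":0,"z":0.05,"ax":0,"ay":0,"az":0},{"gripper":1,"x":0,"y":0,"z":0,"ax":0,"ay":0,"az":0},{"gripper":1,"x":0,"y":0,"z":0,"ax":0,"ay":0,"az":0}])

```text
clock: 9.02
position: [514.9, 60.8, 68.3]
ee_rot: [0.999, -0.05, -0.0, 0.002]
contact_force: [6.8, -11.2, -3.7]
gripper_width: 12.8
grasp_force: 59.7
```

send_rows(targets=[{"gripper":0.5,"x":0,"y":0,"z":0,"ax":0,"ay":0,"az":0},{"gripper":0.2,"x":0,"y":0,"z":0,"ax":0,"ay":0,"az":0},{"gripper":0.2,"x":0,"y":0,"z":0,"ax":0,"ay":0,"az":0},{"gripper":0.2,"x":0,"y":0,"z":0,"ax":0,"ay":0,"az":0}])

```text
clock: 9.35
position: [514.4, 63.4, 68.1]
ee_rot: [0.999, -0.05, -0.0, 0.0]
contact_force: [0.3, 0.4, 0.3]
gripper_width: 34.3
grasp_force: 0.0
```

```bash
python3 snap.py w11; python3 meas.py pics/w11.npz|grep bar;python3 ph.py pics/w11.npz|tail -1
```

```text
9.4 [514.5  63.5  68.1] jig [-20.2 -22.1  68.1] x-angle -5.68 [ 9.988e-01 -4.950e-02 -2.000e-04  0.000e+00] [-0.3 -0.2 -0.2] 34.184698603698656
bar 1707 y pct [-33.9 -33.6 -26.7 -20.2 -19.9] x [20.8 40. ] z 94.3 slope 0.009
cork front [ 6.7 15.3 22.9 49.2]
```

The bar is fully down and the carriage has settled back within its play. Now I retreat.

send_rows(targets=[{"gripper":0.2,"x":0,"y":0,"z":-1,"ax":0,"ay":0,"az":0},{"gripper":0.2,"x":0,"y":0,"z":-2,"ax":0,"ay":0,"az":0},{"gripper":0.2,"x":0,"y":0,"z":-3,"ax":0,"ay":0,"az":0},{"gripper":0.2,"x":-1,"y":0,"z":-4,"ax":0,"ay":0,"az":0},{"gripper":0.2,"x":-1,"y":0,"z":-3,"ax":0,"ay":0,"az":0}])

```text
clock: 9.82
position: [495.3, 65.5, 201.1]
ee_rot: [0.999, -0.049, 0.001, -0.0]
contact_force: [1.2, -0.1, 1.2]
gripper_width: 34.3
grasp_force: 0.0
```

send_rows(targets=[{"gripper":0.2,"x":-3,"y":0,"z":0,"ax":0,"ay":0,"az":0},{"gripper":0.2,"x":-3,"y":0,"z":0,"ax":0,"ay":0,"az":0},{"gripper":0.2,"x":0,"y":0,"z":0,"ax":0,"ay":0,"az":0},{"gripper":0.2,"x":0,"y":0,"z":0,"ax":0,"ay":0,"az":0}])

```text
clock: 10.15
position: [434.0, 71.4, 199.2]
ee_rot: [0.999, -0.049, 0.001, -0.001]
contact_force: [1.1, -0.5, 0.0]
gripper_width: 34.2
grasp_force: 0.0
```

```bash
python3 snap.py w12; python3 meas.py pics/w12.npz; python3 ph.py pics/w12.npz
```

```text
10.2 [435.2  71.5 199. ] jig [-100.  -22.  199.] x-angle -5.63 [ 9.988e-01 -4.910e-02  1.000e-03 -4.000e-04] [ 0.2 -0.2  1.1] 34.13732939730169
carr 6820 y pct [-55.  -54.  -21.8   0.3   1.2] x [-72.9  50. ] z 57.5 slope 0.002
bar 2529 y pct [-33.9 -33.6 -26.9 -20.4 -20.3] x [-53.2  40. ] z 94.3 slope -0.001
fence 3974 y pct [66.6 67.4 76.4 86.3 87.5] x [-89.9  55.5] z 49.6 slope -0.001
blank 2133 y pct [ 2.5  4.4 33.8 44.5 45. ] x [-54.9  20. ] z 41.8 slope -0.023
cork 0
board [-118.  -216.8   19. ] [ 63.4 223.1  25. ] 21.62075921770952
teeth []
cork front [ 9.2 15.7 23.  41.7]
```

View pics/w12.png

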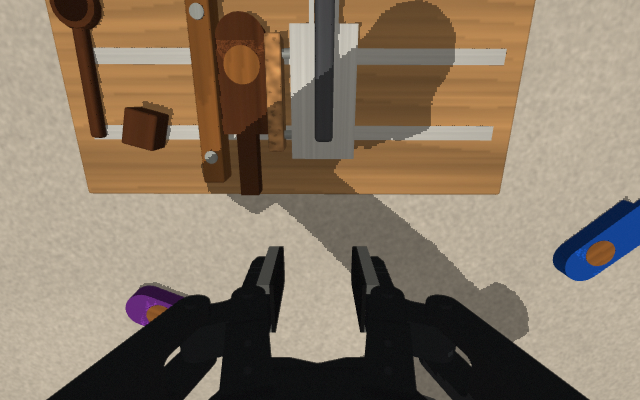

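The final view shows the blank (242,70) square between the fence (205,90) and the cork (275,90). The cork is compressed about 8 mm, the bar is down and the gripper is clear. I hand it in.

```bash
python3 -c "
from bench import arm
print(arm.job_done())"
```

```text
the job is handed in; nothing more can be done
None
```

The job is handed in: the blank lies square against the fence, held by the cork at about 8 mm compression (roughly 9 N). The bar is fully down in a notch, the gripper is clear, and nothing else was touched.

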